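Close the slide box and scan its barcode

ROBOT

A 7-joint arm with a two-finger parallel gripper is mounted at the origin on the work surface. World frame = base frame: x ahead of the robot, y to its left, z up, the work surface at z = 0. Lengths are in m, angles in rad, forces in N, time in s.
With the tool pointing down it reaches from about 0.4 to 0.85 m from the base axis. Payload 10.4 kg.
Tool frame: the origin (TCP) lies on the centre line of the jaws, within the pads' length; the fingertips stand 17 mm ahead of it and the grasp point (between the pads) lies 2 mm behind it; z points along the fingers, y is the line along which they close (so a half turn about z gives the same grasp; the last joint's range is limited). The gripper opens to 85 mm and grips with 20 to 120 N. Pads are 22 mm wide; open, the fingers measure 114 mm over their backs; the gripper's body (76 mm by 85 mm) begins 54 mm behind the grasp point. The pads swing forward as they close: fully open they stand 13 mm farther back than shut.
Start: joints at [-1.176, 0.332, -0.065, 1.46, 0.022, 1.35, -0.088], TCP at [0.254, 0.571, 0.248] pointing down, gripper open.
Joint ranges: [-2.6, 2.6], [-0.5, 2.12], [-1.47, 1.34], [0.16, 2.42], [-1.27, 4.41], [0.06, 2.06], [-2.6, 2.6]. Speed limits (rad/s): [2.22, 2.22, 2.79, 2.79, 3.14, 3.14, 3.14].

INTERFACE

Orientations are given as a unit quaternion [w, x, y, z].
In Python, from workcell import * gives the robot as it stands. The module is installed in compiled form; this text tells all that it offers.
- The arm moves only by the tool drive_tool, never from a script. Its argument "rows" is a list that holds one entry, the list of rows, each a list of 7 numbers: the opening, from 0 (shut) to 1 (fully open), then the shift along the tool's x, y, z each as a share of 3 cm, from -1 to 1, then the turn, a rotation vector about the tool's x, y, z each as a share of 8 degrees, from -1 to 1. A call has 1 to 5 rows; each row shifts and turns the commanded pose from where the row before left it, along the tool's axes as they then stand; what a row does not reach is not made up. A row lasts 1/8 s, in which the tool goes at most 62.5 mm and 10.7 degrees, less where a joint would pass 70% of its speed; a pose out of reach is approached as far as the arm can. A call with a number of a shift or a turn outside -1 to 1 is refused whole. A call with a gripper value outside its range is refused whole. The fingers move at their own pace and stop on an object; "grip_force" is the grip in N (left out, the last holds). Time passes only in rows, so rows that do not move let the fingers close. It gives the time, the measured TCP pose, the force, the opening and the grip force at its end, in the units of the state.
- get_obs(): the state, without advancing time (a new reading comes with each control period).
- read_camera(name): name is "scene" or "top"; returns (picture, depth): 400x640x3 uint8, red, green, blue; 400x640 float32, m along the optical axis (not along the pixel's ray), 0 where there is no reading.
- camera_info(name): a dict with "fx", "fy", "cx", "cy" (pixels), "rvec" (rotation vector, rad) and "tvec" (3), from world to camera coordinates, as OpenCV has them. Camera axes: x right, y down, z forward; pixel columns grow to the right and rows downward; lengths in m; the calibration is good to about 2 mm. A picture is of the moment at which its call begins. camera_info takes no time and is no camera call.
- finish_job(): hands the job in; it is judged then, once.
The state is a dict: "clock": time; "joint_pos": joint angles; "qd": joint speeds; "joint_efforts": joint torques, N m; "tool_pos": TCP position; "orientation": TCP orientation; "contact_force": force on the tool from outside, world axes, zero at the start; "wrist_torque": the same for the moment, N m; "opening": finger opening in m; "grip_force": force on a finger pad.
Only numpy, scipy, OpenCV 4.12 (cv2) and the standard library are available. Lean on these libraries where they do the work, as an engineer would, in place of code of your own. Each camera call takes 0.05 s, during which the arm holds its last target. There are 200 camera calls.

TASK

Check in the box of microscope slides: swing its open lid fully shut, then take the hand scanner from its charging pad and aim it at the barcode label on the closed lid, holding it steady for at least a second: window about 80 mm from the middle of the label, squarely facing the sloping label, the nose's wide side along the label's length. Then stand the scanner upright, nose down, in the middle of its charging pad again, let go of it, and leave the other things where they are.

Things in the scene. Friction and masses are not known exactly. Their poses are not given: they have to be found in the camera images.
- stand: White sloping stand (140 x 180 mm) with a blue slide box (120 deep, 160 wide, 38 mm high) on it, both fixed. Origin: centre of the underside, on the bench; x level, towards the hinge side; y along the hinge; z up. The box rises towards +x at 0.42 rad (24 degrees). Above the bench: hinge axis 102 mm, top of the shut lid's front edge 64 mm.
- lid (a joint): Hinge angle of the slide box's lid, rad: 0 = fully shut, grows as it opens, at most 1.9. The hinge is stiff, so the lid stays where it is left (about 1.5 N at its free edge moves it). The lid is a blue panel 120 mm from hinge to free edge, 160 mm wide, 12 mm thick.
- lid_hinge (a point): Point on the hinge axis, in the middle of its length. It turns with the lid: x points from the lid's free edge to the hinge, y along the hinge, z out of the lid's outer face, which lies 12 mm from the axis.
- label (a point): Middle of the white paper label with black bars (56 x 104 mm, long side along y) on the lid's outer face. Turns with the lid: x points to the hinge axis, 60 mm away; z out of the face. With the lid shut it faces up, sloping 24 degrees towards the stand's -x side.
- scanner: Pistol-shaped scanner, 120 mm high, 0.2 kg, standing nose down. Origin: centre of the window in its underside; beam along -z, scan line along y. Black nose 50 (x) x 64 (y) mm, 30 high; above it a white barrel 46 (x) x 40 (y) mm up to 120 mm: grip it across y, 85 to 100 mm above the window. Handle 28 mm wide, level, from the barrel to x = -121 mm, 76 to 108 mm above the window.
- spot (a point): Point of best focus: on the beam, 80 mm in front of the scanner's window (scanner's z = -80 mm). It should lie on the middle of the label.
- pad: Grey flat charging pad 110 x 110 mm, 16 mm high, fixed to the bench. Origin: centre of its underside; the scanner's window rests on its top.
- bottle: Amber bottle, 54 mm diameter, 120 mm high. Origin: centre of its underside. A bystander.
- jar: Open glass jar, 64 mm diameter, 85 mm high. Origin: centre of its underside. A bystander.
- smallbox: Small closed blue slide box without label, 85 x 100 x 32 mm. Origin: centre of its underside. A bystander.
- forceps: Steel forceps 185 mm long, 13 mm wide, 8 mm thick, lying along its x. Origin: on its underside, near the middle. A bystander.
Mind the look-alikes: they are no part of the job. What is meant by the scanner is not purple, and is the smaller of those in its own colour.

How it is judged:
By the outcome, as a careful person would: the job done as asked, in the order asked, and still so for the second after the job is handed in, with the robot touching nothing.
It also fails if it takes over 67 s, if anything falls off the work surface, if the arm or the gripper's body presses on something with over 40 N, if the wrist force passes 120 N, or if a joint passes its speed limit or range.

## Working session

There is one attempt and no reset: what is moved stays moved. The work goes in short steps, Python scripts to look and compute and a tool call to move; the robot and the scene stay as the last step left them, time stands still between calls to the robot, and variables do not carry over. Pictures are saved under pics/ and viewed, at most 10 in all, crops included, and the job is handed in when it is done.

Besides the shell and the picture viewer there is one more tool, called as name(argument=value, ...) on one line, values as JSON. drive_tool: Moves the arm, as the interface text tells. Its arguments: {"type":"object","properties":{"rows":{"type":"array","items":{"type":"array","items":{"type":"array","items":{"type":"number","minimum":-1,"maximum":1}}}},"grip_force":{"type":"number"}},"required":["rows"]}

```bash
mkdir -p pics
cat > h.py <<'E'
from workcell import *
import numpy as np, cv2
from scipy.spatial.transform import Rotation as R
def look(n):
    im,d=read_camera(n); i=camera_info(n)
    Rm=R.from_rotvec(np.ravel(i['rvec'])).as_matrix(); t=np.ravel(i['tvec'])
    v,u=np.mgrid[:400,:640]
    P=np.stack([(u-i['cx'])/i['fx']*d,(v-i['cy'])/i['fy']*d,d],-1)
    W=(P-t)@Rm
    W[d==0]=np.nan
    return im,W
def save(n,im,s=1):
    cv2.imwrite('pics/'+n,cv2.resize(im[:,:,::-1],None,fx=s,fy=s,interpolation=cv2.INTER_CUBIC))
E
python3 - <<'E'
from h import *
for n in('scene','top'):
    im,W=look(n); save(n+'0.png',im,1.25); np.savez(n+'0.npz',im=im,W=W)
print(get_obs())
E
```

```text
{'clock': 0.1, 'joint_pos': array([-1.1755999 ,  0.332805  , -0.06467045,  1.4608424 ,  0.02159628,
        1.34985666, -0.08849899]), 'qd': array([ 4.19021260e-04, -1.03025609e-03,  2.05237519e-04, -3.44111700e-03,
        1.25011051e-04,  6.55500564e-05,  7.02274458e-04]), 'joint_efforts': array([ 4.01942625e-04, -6.26750994e+01,  4.81331663e-02, -3.92428851e+01,
        1.61723373e-02,  6.89931825e-03,  3.57503654e-05]), 'tool_pos': array([0.2534884 , 0.57096557, 0.24760481]), 'orientation': array([-9.72750587e-05,  2.07386480e-01,  9.78258901e-01, -6.00387175e-04]), 'contact_force': array([-0.19742316, -0.45612209, -1.15619099]), 'wrist_torque': array([-9.22662406e-05,  2.23106123e-02, -9.47853146e-03]), 'grip_force': 0.0, 'opening': 0.08569479414928513}
```

View pics/scene0.png

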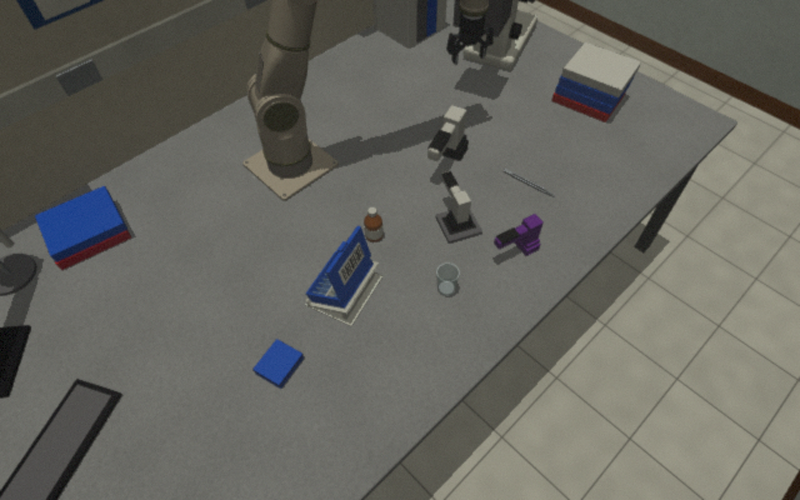

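View pics/top0.png

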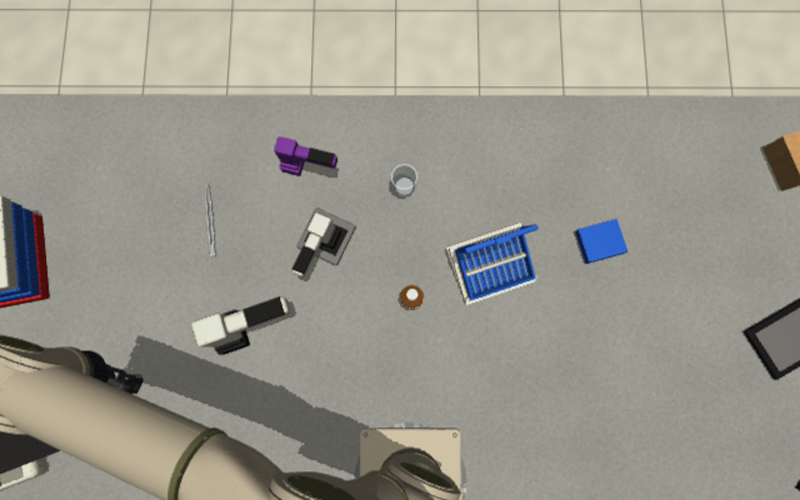

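The scene view shows the open box at (345,270) with its lid up and label facing away from the robot. In the top view the candidates for the scanner are white on the pad (320,235), a larger white one at (240,320), and purple at (300,155). The one on the pad fits, being the smaller white one. I'll confirm it in a crop and measure.

Run:
```python
from h import *
z=np.load('top0.npz'); im,W=z['im'],z['W']
a=im[150:300,140:440]; save('crop1.png',a,2.6)
s=np.load('scene0.npz'); ims,Ws=s['im'],s['W']
bench=np.nanmedian(W[130:140,200:220,2]); print('bench z',bench, np.nanmedian(Ws[300:310,300:320,2]))
def blob(W,m,name):
    p=W[m]; p=p[~np.isnan(p).any(1)]
    r=cv2.minAreaRect(p[:,:2].astype(np.float32)); print(name,len(p),'med',np.median(p,0).round(4),'rect',np.round(r[0],4),np.round(r[1],4),round(r[2],1),'z',np.percentile(p[:,2],[2,50,98]).round(3))
v,u=np.mgrid[:400,:640]
def box(u0,u1,v0,v1): return (u>=u0/1.25)&(u<u1/1.25)&(v>=v0/1.25)&(v<v1/1.25)
Z=W[...,2]
b=box(285,360,200,285)
blob(W,b&(Z>.118),'scanner top'); blob(W,b&(Z>.008)&(Z<.022),'pad'); blob(W,b&(Z>.085),'barrel+handle')
blob(W,b&(Z>.085)&(Z<.127),'handle'); blob(W,b&(Z>.128),'barrel')
b=box(185,295,290,360)
blob(W,b&(Z>.06),'bigscanner')
b=box(440,545,215,310)
blob(W,b&(Z>.01),'stand+all'); blob(W,b&(Z>.13),'lid hi'); blob(W,b&(Z>.01)&(Z<.1),'low')
blue=(im[...,2].astype(int)>im[...,0]+50)
wh=(im.min(-1)>140)
blob(W,b&blue&(Z<.11),'bluebox'); 
for n,q in(('bottle',box(395,428,280,310)),('jar',box(385,420,160,200)),('small',box(570,630,215,265)),('purple',box(270,340,135,175))): blob(W,q&(Z>.02),n)
blob(W,box(200,220,180,260)&(Z>.003),'forceps')
# lid from scene camera: plane fit of blue face high
Zs=Ws[...,2]; bs=box(300,385,220,310); m=bs&(Zs>.12)
p=Ws[m];p=p[~np.isnan(p).any(1)]
c=p.mean(0);_,sv,vt=np.linalg.svd(p-c,full_matrices=False);print('lidplane',c,sv/np.sqrt(len(p)),vt, 'zmax',np.percentile(p[:,2],[50,98,100]))
```

```text
bench z 0.0005072313210322961 0.0007056575747244724
scanner top 606 med [0.5363 0.2222 0.1276] rect [0.5264 0.2241] [0.0408 0.1445] 67.8 z [0.12  0.128 0.141]
pad 633 med [0.5582 0.1848 0.0165] rect [0.5619 0.214 ] [0.1997 0.1766] 1.2 z [0.009 0.017 0.021]
barrel+handle 699 med [0.5357 0.2211 0.1266] rect [0.5264 0.2244] [0.0411 0.1445] 67.4 z [0.095 0.127 0.14 ]
handle 366 med [0.5136 0.2284 0.1231] rect [0.5256 0.2249] [0.035  0.1423] 62.6 z [0.091 0.123 0.127]
barrel 284 med [0.5658 0.2092 0.1355] rect [0.5281 0.2233] [0.0408 0.1409] 67.9 z [0.128 0.136 0.142]
bigscanner 1574 med [0.3525 0.3885 0.1527] rect [0.359  0.3634] [0.0724 0.2005] 19.6 z [0.063 0.153 0.171]
stand+all 2944 med [ 0.4998 -0.19    0.0603] rect [ 0.5137 -0.1909] [0.2087 0.1813] 18.9 z [0.024 0.06  0.226]
lid hi 421 med [ 0.5239 -0.1814  0.2205] rect [ 0.5295 -0.1841] [0.0331 0.1582] 18.8 z [0.142 0.221 0.23 ]
low 2494 med [ 0.4906 -0.1925  0.0559] rect [ 0.5137 -0.1909] [0.2087 0.1813] 18.9 z [0.023 0.056 0.088]
bluebox 2025 med [ 0.485  -0.2005  0.053 ] rect [ 0.5038 -0.2199] [0.1436 0.2317] 16.2 z [0.007 0.053 0.089]
bottle 302 med [ 0.4116 -0.0023  0.0862] rect [ 0.4155 -0.0029] [0.0519 0.0516] 89.9 z [0.031 0.086 0.124]
jar 311 med [0.7109 0.0154 0.0665] rect [0.6985 0.0153] [0.0628 0.0592] 0.1 z [0.023 0.066 0.09 ]
small 953 med [ 0.5567 -0.4607  0.0328] rect [ 0.5579 -0.4622] [0.0855 0.1057] 15.4 z [0.025 0.033 0.038]
purple 836 med [0.7437 0.2724 0.1083] rect [0.7413 0.2479] [0.1456 0.0518] 73.9 z [0.027 0.108 0.124]
forceps 385 med [0.6065 0.4945 0.0062] rect [0.6121 0.4959] [0.2025 0.0478] 3.6 z [0.003 0.006 0.014]
lidplane [ 0.53665066 -0.19203416  0.1799121 ] [0.04678833 0.03332329 0.0028298 ] [[-0.32425411  0.94552411  0.02904181]
 [-0.20463418 -0.10008389  0.97370841]
 [ 0.9235714   0.30978601  0.22593916]] zmax [0.18191067 0.22687128 0.23338506]
```

View pics/crop1.png

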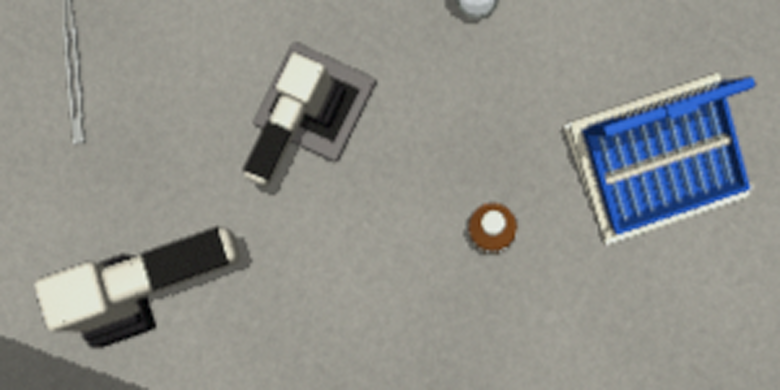

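The crop confirms the target: the small white scanner on the grey pad at crop (300,85), handle towards the lower left. The larger white one is off the pad. Next is planning the lid sweep and refining the pad and scanner pose.

```bash
cat >> h.py <<'E'
def plan(T0,T1,n):
    """n equal body rows from pose (p,R) T0 to T1, in row units"""
    (p0,r0),(p1,r1)=T0,T1
    out=[]
    rv=(r0.inv()*r1).as_rotvec()/n
    for i in range(n):
        ri=r0*R.from_rotvec(rv*i)
        out.append(np.r_[ri.inv().apply((p1-p0)/n)/.03, np.degrees(rv)/8])
    return np.array(out).round(2)
def down(yaw): # tool z down, tool x at yaw deg
    a=np.radians(yaw); x=np.array([np.cos(a),np.sin(a),0]); z=np.array([0,0,-1.]); return R.from_matrix(np.c_[x,np.cross(z,x),z])
def now():
    o=get_obs(); return np.array(o['tool_pos']),R.from_quat(np.roll(o['orientation'],-1))
E
python3 - <<'E'
from h import *
for n in('top','scene'):
    z=np.load(n+'0.npz'); im,W=z['im'],z['W']; Z=W[...,2]
    d=np.hypot(W[...,0]-.572,W[...,1]-.205)
    m=((d<.09)&(Z>.011)&(Z<.021)).astype(np.uint8); m=cv2.morphologyEx(m,cv2.MORPH_OPEN,np.ones((3,3)))
    k,l,st,_=cv2.connectedComponentsWithStats(m); p=W[(l==1+np.argmax(st[1:,4]))]; 
    p=W[m>0]
    r=cv2.minAreaRect(p[:,:2].astype(np.float32)); print(n,'pad',len(p),np.round(r[0],4),np.round(r[1],4),r[2])
    m=(d<.16)&(Z>.095)&(Z<.16); m=cv2.morphologyEx(m.astype(np.uint8),cv2.MORPH_OPEN,np.ones((2,2)))>0; p=W[m]
    r=cv2.minAreaRect(p[:,:2].astype(np.float32)); print(n,'scanner',len(p),np.round(r[0],4),np.round(r[1],4),r[2])
    q=p[p[:,2]>.1325]; 
    if len(q)>5: r=cv2.minAreaRect(q[:,:2].astype(np.float32)); print('barrel top',len(q),np.round(r[0],4),np.round(r[1],4),r[2],np.median(q[:,2]),q[:,:2].mean(0))
np.set_printoptions(suppress=True)
e=np.array([.9455,.324,0]);f=np.array([-.324,.9455,0])
t=now(); g=(.5*e-.346*f+[0,0,.30],down(108.9))
print(g[0]);print(plan(t,g,30)[::5])
B0=np.array([.50,.30-.017])
for ph in [85,95,105,115,125,135,145,155,165,175,185,195,204]:
    a=np.radians(ph);dd=np.array([np.cos(a),np.sin(a)]);nn=np.array([np.sin(a),-np.cos(a)])
    B=np.array([.4509,.102])+.095*dd+(.012+.0145*abs(nn[0]))*nn
    print(ph,B.round(4),'row',((B-B0)*[1,-1]/.03).round(2)); B0=B
E
```

```text
top pad 382 [0.569  0.2048] [0.1083 0.1091] 64.62973022460938
top scanner 737 [0.5972 0.2295] [0.0401 0.2788] 76.3160171508789
barrel top 190 [0.5402 0.2183] [0.0359 0.1098] 64.7233657836914 0.13647176480324913 [0.56956057 0.20445409]
scene pad 220 [0.5705 0.2009] [0.1065 0.1085] 66.79231262207031
scene scanner 410 [0.5549 0.234 ] [0.086  0.3784] 64.28926849365234
barrel top 96 [0.5739 0.2008] [0.0399 0.0509] 65.44292449951172 0.13605885761288786 [0.57304606 0.20048522]
[ 0.584854 -0.165143  0.3     ]
[[-0.67 -0.6  -0.06 -0.    0.    0.2 ]
 [-0.74 -0.5  -0.06 -0.    0.    0.2 ]
 [-0.81 -0.39 -0.06 -0.    0.    0.2 ]
 [-0.85 -0.28 -0.06 -0.    0.    0.2 ]
 [-0.88 -0.16 -0.06 -0.    0.    0.2 ]
 [-0.9  -0.04 -0.06 -0.    0.    0.2 ]]
85 [0.4855 0.1943] row [-0.48  2.96]
95 [0.469  0.1989] row [-0.55 -0.15]
105 [0.4514 0.2005] row [-0.58 -0.05]
115 [0.4335 0.1987] row [-0.6   0.06]
125 [0.416  0.1935] row [-0.59  0.17]
135 [0.3995 0.1849] row [-0.55  0.29]
145 [0.3847 0.1731] row [-0.49  0.39]
155 [0.3725 0.1586] row [-0.41  0.49]
165 [0.3632 0.1418] row [-0.31  0.56]
175 [0.3574 0.1235] row [-0.19  0.61]
185 [0.3551 0.1069] row [-0.08  0.55]
195 [0.3551 0.0926] row [-0.    0.48]
204 [0.3568 0.0797] row [0.06 0.43]
```

drive_tool(rows=[[[0,-0.65,-0.58,-0.3,0,0,0.2],[0,-0.68,-0.57,-0.3,0,0,0.2],[0,-0.7,-0.55,-0.3,0,0,0.2],[0,-0.71,-0.53,-0.3,0,0,0.2],[0,-0.72,-0.51,-0.3,0,0,0.2]]], grip_force=60)

```text
clock: 0.72
tool_pos: [0.309, 0.4493, 0.2936]
orientation: [-0.0, 0.276, 0.961, -0.0]
contact_force: [0.4, -0.1, -0.3]
opening: 0.0
grip_force: 0.0
```

drive_tool(rows=[[[0,-0.74,-0.5,-0.06,0,0,0.2],[0,-0.75,-0.48,-0.06,0,0,0.2],[0,-0.77,-0.46,-0.06,0,0,0.2],[0,-0.78,-0.44,-0.06,0,0,0.2],[0,-0.8,-0.41,-0.06,0,0,0.2]]])

```text
clock: 1.35
tool_pos: [0.3639, 0.3264, 0.3024]
orientation: [-0.0, 0.342, 0.94, 0.0]
contact_force: [0.2, -0.3, 0.3]
opening: 0.0001
grip_force: 0.0
```

drive_tool(rows=[[[0,-0.81,-0.39,0,0,0,0.2],[0,-0.82,-0.37,0,0,0,0.2],[0,-0.83,-0.35,0,0,0,0.2],[0,-0.84,-0.33,0,0,0,0.2],[0,-0.85,-0.3,0,0,0,0.2]]])

```text
clock: 1.98
tool_pos: [0.4191, 0.203, 0.3023]
orientation: [-0.0, 0.407, 0.913, 0.0]
contact_force: [0.6, -0.1, -1.0]
opening: 0.0001
grip_force: 0.0
```

drive_tool(rows=[[[0,-0.85,-0.28,0,0,0,0.2],[0,-0.86,-0.26,0,0,0,0.2],[0,-0.86,-0.24,0,0,0,0.2],[0,-0.87,-0.21,0,0,0,0.2],[0,-0.88,-0.18,0,0,0,0.2]]])

```text
clock: 2.6
tool_pos: [0.4731, 0.0801, 0.3023]
orientation: [0.0, 0.47, 0.883, 0.0]
contact_force: [0.4, 0.4, -0.4]
opening: -0.0004
grip_force: 0.0
```

drive_tool(rows=[[[0,-0.88,-0.16,0,0,0,0.2],[0,-0.88,-0.14,0,0,0,0.2],[0,-0.89,-0.12,0,0,0,0.2],[0,-0.89,-0.1,0,0,0,0.2],[0,-0.9,-0.07,0,0,0,0.2]]])

```text
clock: 3.22
tool_pos: [0.5262, -0.0434, 0.3023]
orientation: [-0.0, 0.53, 0.848, 0.0]
contact_force: [0.4, -0.2, 1.0]
opening: 0.0
grip_force: 0.0
```

drive_tool(rows=[[[0,-0.9,-0.04,0,0,0,0.2],[0,-0.9,-0.02,0,0,0,0.2],[0,-0.9,0,0,0,0,0.2],[0,-0.9,0.02,0,0,0,0.2],[0,-0.9,0.04,0,0,0,0.2]]])

```text
clock: 3.85
tool_pos: [0.5787, -0.1679, 0.3021]
orientation: [0.0, 0.588, 0.809, -0.0]
contact_force: [-0.1, 0.1, 0.6]
opening: -0.0001
grip_force: 0.0
```

drive_tool(rows=[[[0,0,0,1,0,0,0],[0,0,0,1,0,0,0],[0,0,0,0.87,0,0,0],[0,0,-0.4,0,0,0,0],[0,0,-0.4,0,0,0,0]]])

```text
clock: 4.47
tool_pos: [0.5547, -0.1749, 0.2172]
orientation: [0.0, 0.588, 0.809, -0.0]
contact_force: [-0.3, -0.1, 0.4]
opening: 0.0
grip_force: 0.0
```

drive_tool(rows=[[[0,0,-0.29,0,0,0,0],[0,0,-0.29,0,0,0,0],[0,0,-0.3,0.03,0,0,0],[0,0,-0.3,0.03,0,0,0],[0,0,-0.3,0.08,0,0,0]]])

```text
clock: 5.1
tool_pos: [0.5126, -0.1875, 0.212]
orientation: [0.0, 0.587, 0.809, 0.0]
contact_force: [1.4, 0.1, -0.7]
opening: -0.0
grip_force: 0.6
```

drive_tool(rows=[[[0,0,-0.29,0.09,0,0,0],[0,0,-0.28,0.14,0,0,0],[0,0,-0.27,0.15,0,0,0],[0,0,-0.25,0.19,0,0,0],[0,0,-0.24,0.2,0,0,0]]])

```text
clock: 5.72
tool_pos: [0.4746, -0.2, 0.1885]
orientation: [-0.0, 0.587, 0.809, 0.0]
contact_force: [2.8, 0.8, 1.0]
opening: -0.0002
grip_force: 0.6
```

drive_tool(rows=[[[0,0,-0.21,0.24,0,0,0],[0,0,-0.2,0.25,0,0,0],[0,0,-0.16,0.28,0,0,0],[0,0,-0.15,0.28,0,0,0],[0,0,-0.1,0.3,0,0,0]]])

```text
clock: 6.35
tool_pos: [0.4513, -0.2076, 0.1478]
orientation: [-0.0, 0.587, 0.809, -0.0]
contact_force: [-0.3, -0.7, 0.9]
opening: -0.0001
grip_force: 0.6
```

drive_tool(rows=[[[0,0,-0.09,0.31,0,0,0],[0,0,-0.04,0.28,0,0,0],[0,0,-0.04,0.28,0,0,0],[0,0,0,0.24,0,0,0],[0,0,0,0.24,0,0,0]]])

```text
clock: 6.98
tool_pos: [0.447, -0.2089, 0.1074]
orientation: [0.0, 0.587, 0.809, 0.0]
contact_force: [0.4, 0.2, -0.3]
opening: 0.0
grip_force: 0.5
```

drive_tool(rows=[[[0,0,0.03,0.2,0,0,0],[0,0,0.03,0.15,0,0,0],[0,0,0,0.05,0,0,0]]])

```text
clock: 7.35
tool_pos: [0.4485, -0.2084, 0.0956]
orientation: [-0.0, 0.587, 0.809, -0.0]
contact_force: [0.1, -0.5, 0.6]
opening: -0.0
grip_force: 0.5
```

drive_tool(rows=[[[0,0,0,0.07,0,0,0],[0,0,0,0.07,0,0,0]]])

```text
clock: 7.6
tool_pos: [0.4491, -0.2085, 0.0923]
orientation: [0.0, 0.587, 0.809, 0.0]
contact_force: [-5.2, 4.2, 22.2]
opening: 0.0
grip_force: 11.1
```

drive_tool(rows=[[[0,0,0,0.03,0,0,0],[0,0,0,0.03,0,0,0]]])

```text
clock: 7.85
tool_pos: [0.4493, -0.2086, 0.0919]
orientation: [0.0, 0.587, 0.809, 0.001]
contact_force: [-11.0, 7.0, 35.0]
opening: 0.0
grip_force: 18.0
```

Run:
```python
from h import *
im,W=look('scene'); save('lid1.png',im[150:290,190:350],4)
im,W=look('top'); np.savez('top1.npz',im=im,W=W)
```

```text
(no output)
```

View pics/lid1.png

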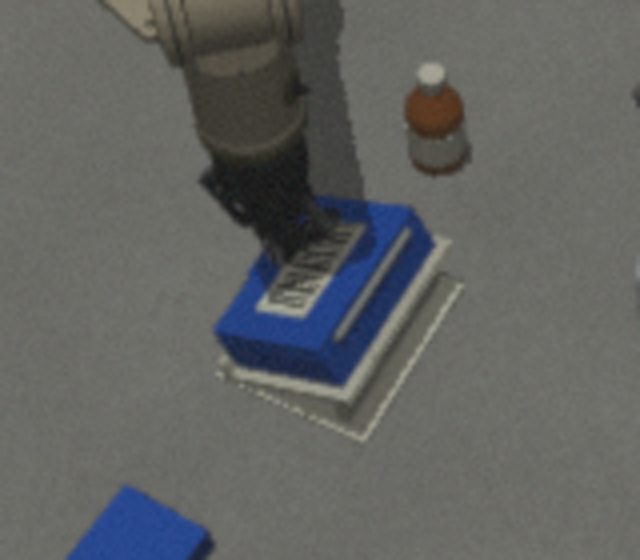

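The picture shows the lid shut flat on the box, label at crop (310,270), with the fingertips pressing on its front part. I'll lift off.

drive_tool(rows=[[[0,0,0,-1,0,0,0],[0,0,0,-1,0,0,0],[0,0,0,-1,0,0,0],[0,0,0,-1,0,0,0],[0,0,0,-1,0,0,0]]])

```text
clock: 8.57
tool_pos: [0.4483, -0.2085, 0.2408]
orientation: [-0.0, 0.587, 0.809, 0.0]
contact_force: [1.0, -0.5, -0.3]
opening: -0.0
grip_force: 0.0
```

drive_tool(rows=[[[0.5,0,0,-1,0,0,0],[1,0,0,-1,0,0,0]]])

```text
clock: 8.82
tool_pos: [0.4483, -0.2085, 0.3008]
orientation: [-0.0, 0.587, 0.809, 0.0]
contact_force: [-0.1, -1.3, 0.2]
opening: 0.0358
grip_force: 0.0
```

Run:
```python
from h import *
np.set_printoptions(suppress=True)
z=np.load('top1.npz');W=z['W'];Z=W[...,2]
d=np.hypot(W[...,0]-.53,W[...,1]-.222)
m=(d<.085)&(Z>.1)&(Z<.15); p=W[m]
r=cv2.minAreaRect(p[:,:2].astype(np.float32)); print('scanner',len(p),np.round(r[0],4),np.round(r[1],4),r[2])
hd=p[p[:,0]<.535][:,:2]; c=hd.mean(0); _,_,vt=np.linalg.svd(hd-c); print('handle axis',vt[0],np.degrees(np.arctan2(vt[0,1],vt[0,0])),c)
t=now();print(t[0])
P=plan(t,(np.array([.5705,.2025,.30]),down(155.5)),15);print(P)
```

```text
scanner 684 [0.5273 0.2267] [0.0416 0.1435] 63.54475402832031
handle axis [-0.8996582   0.43659492] 154.11317536183822 [0.49711116 0.23580807]
[ 0.4482829  -0.20851964  0.30077089]
[[ 0.78  0.54  0.    0.   -0.   -0.4 ]
 [ 0.75  0.58  0.    0.   -0.   -0.4 ]
 [ 0.72  0.62  0.    0.   -0.   -0.4 ]
 [ 0.68  0.66  0.    0.   -0.   -0.4 ]
 [ 0.65  0.7   0.    0.   -0.   -0.4 ]
 [ 0.61  0.73  0.    0.   -0.   -0.4 ]
 [ 0.57  0.77  0.    0.   -0.   -0.4 ]
 [ 0.52  0.8   0.    0.   -0.   -0.4 ]
 [ 0.48  0.82  0.    0.   -0.   -0.4 ]
 [ 0.43  0.85  0.    0.   -0.   -0.4 ]
 [ 0.38  0.87  0.    0.   -0.   -0.4 ]
 [ 0.34  0.89  0.    0.   -0.   -0.4 ]
 [ 0.29  0.91  0.    0.   -0.   -0.4 ]
 [ 0.23  0.92  0.    0.   -0.   -0.4 ]
 [ 0.18  0.94  0.    0.   -0.   -0.4 ]]
```

drive_tool(rows=[[[1,0.78,0.54,0,0,0,-0.4],[1,0.75,0.58,0,0,0,-0.4],[1,0.72,0.62,0,0,0,-0.4],[1,0.68,0.66,0,0,0,-0.4],[1,0.65,0.7,0,0,0,-0.4]]])

```text
clock: 9.45
tool_pos: [0.4892, -0.0696, 0.2996]
orientation: [-0.0, 0.467, 0.884, -0.0]
contact_force: [0.5, 0.2, -0.5]
opening: 0.0853
grip_force: 0.0
```

drive_tool(rows=[[[1,0.61,0.73,0,0,0,-0.4],[1,0.57,0.77,0,0,0,-0.4],[1,0.52,0.8,0,0,0,-0.4],[1,0.48,0.82,0,0,0,-0.4],[1,0.43,0.85,0,0,0,-0.4]]])

```text
clock: 10.07
tool_pos: [0.5293, 0.0673, 0.2998]
orientation: [-0.0, 0.34, 0.94, 0.0]
contact_force: [0.5, -0.6, 0.7]
opening: 0.0853
grip_force: 0.0
```

drive_tool(rows=[[[1,0.38,0.87,0,0,0,-0.4],[1,0.34,0.89,0,0,0,-0.4],[1,0.29,0.91,0,0,0,-0.4],[1,0.23,0.92,0,0,0,-0.4],[1,0.18,0.94,0,0,0,-0.4]]])

```text
clock: 10.7
tool_pos: [0.5689, 0.2046, 0.2998]
orientation: [-0.0, 0.206, 0.979, 0.0]
contact_force: [0.1, 0.5, 0.5]
opening: 0.0856
grip_force: 0.0
```

Run:
```python
from h import *
np.set_printoptions(suppress=True)
t=now();print(t[0],t[1].as_matrix()[:,0])
im,W=look('top'); im2,W2=look('scene'); np.savez('lab.npz',im=im,W=W,im2=im2,W2=W2)
save('lab2.png',np.vstack([cv2.resize(im[165:255,340:450],(550,450),interpolation=cv2.INTER_CUBIC)]))
# lid plane fits, in both cameras
e=np.array([.9455,.324,0]);f=np.array([-.324,.9455,0])
for n,w,i in(('top',W,im),('scene',W2,im2)):
    h=w@e; s=w@f; Z=w[...,2]
    m=(abs(h-.395)<.045)&(abs(s+.346)<.07)&(Z>.05)&(Z<.15)
    p=w[m]; c=p.mean(0);_,sv,vt=np.linalg.svd(p-c,full_matrices=False); nn=vt[2]*np.sign(vt[2,2])
    print(n,len(p),c,sv/np.sqrt(len(p)),'n(h,s,z)',nn@e,nn@f,nn[2],'slope',np.degrees(np.arccos(nn[2])))
    big=(abs(h-.395)<.09)&(abs(s+.346)<.12)&(Z>.045)&(Z<.125)
    lw=big&(i.min(-1)>95)&(abs(h-.395)<.05)&(abs(s+.346)<.065)
    lb=big&(i[...,2].astype(int)>i[...,0]+40)&(Z>.055)
    for nm,q in(('label',lw),('blue',lb)):
        p=w[q].astype(np.float32); hs=np.c_[p@e,p@f]; r=cv2.minAreaRect(hs.astype(np.float32)); 
        print(n,nm,len(p),np.round(r[0],4),np.round(r[1],4),round(r[2],1),'pct',np.percentile(hs,[1,99],axis=0).round(4).tolist(),np.percentile(p[:,2],[1,99]))
```

```text
[0.56889082 0.20464869 0.2998203 ] [-0.91549306  0.40233376  0.00008159]
top 1590 [ 0.4864211  -0.19899926  0.09153728] [0.04045529 0.02844999 0.00262916] n(h,s,z) -0.40575316029153297 -0.0007717739421959935 0.9138873611422921 slope 23.95179151422035
top label 679 [ 0.3904 -0.3481] [0.0545 0.1076] 0.3 pct [[0.364, -0.4002], [0.4169, -0.2958]] [0.07516672 0.10340311]
top blue 1881 [ 0.4021 -0.3477] [0.1412 0.1736] 0.1 pct [[0.3364, -0.4253], [0.4714, -0.2667]] [0.06049682 0.11525822]
scene 741 [ 0.48793441 -0.20086528  0.09202331] [0.04030484 0.02844839 0.00219362] n(h,s,z) -0.406096080917227 0.0004117113195469914 0.9137351048913861 slope 23.973270952601037
scene label 265 [ 0.3878 -0.3477] [0.106  0.0573] 89.9 pct [[0.3623, -0.4003], [0.4156, -0.2966]] [0.07283301 0.10448878]
scene blue 1061 [ 0.3979 -0.3497] [0.1366 0.1651] 0.9 pct [[0.3361, -0.4299], [0.4631, -0.2713]] [0.06116802 0.11429265]
```

View pics/lab2.png

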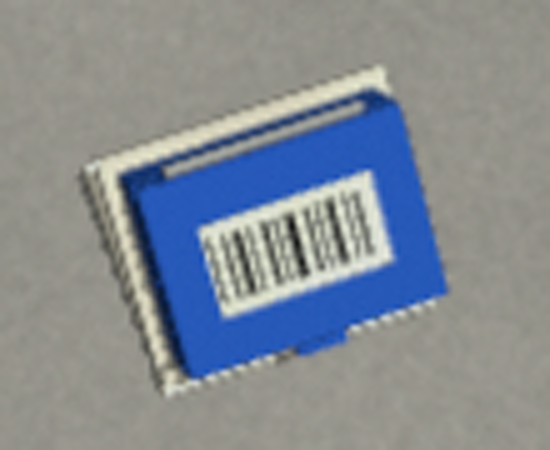

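The picture shows the lid flush, label at crop (295,245). The plane slopes 23.95° (expected 24.06°), so it is fully shut. Label middle: (0.481, -0.203, 0.0885). I'll descend on the scanner.

drive_tool(rows=[[[1,-0.07,0,1,0,0,0],[1,0,0,1,0,0,0],[1,0,0,1,0,0,0],[1,0,0,1,0,0,0],[1,0,0,1,0,0,0]]])

```text
clock: 11.42
tool_pos: [0.5705, 0.202, 0.149]
orientation: [0.0, 0.207, 0.978, 0.0]
contact_force: [-0.2, -0.0, 0.3]
opening: 0.0858
grip_force: 0.0
```

drive_tool(rows=[[[1,0,0,0.8,0,0,0],[1,0,0,0.64,0,0,0],[0.3,0,0,0,0,0,0],[0.3,0,0,0,0,0,0],[0.3,0,0,0,0,0,0]]], grip_force=50)

```text
clock: 12.05
tool_pos: [0.5712, 0.2023, 0.108]
orientation: [0.001, 0.207, 0.978, 0.001]
contact_force: [0.9, 0.7, 1.5]
opening: 0.0393
grip_force: 56.2
```

drive_tool(rows=[[[0.3,0,0,0,0,0,0],[0.3,0,0,0,0,0,0],[0.3,0,0,0,0,0,0]]])

```text
clock: 12.42
tool_pos: [0.5712, 0.2023, 0.1079]
orientation: [0.001, 0.207, 0.978, 0.001]
contact_force: [0.3, 0.8, 5.7]
opening: 0.0397
grip_force: 56.7
```

drive_tool(rows=[[[0.3,0,0,-0.5,0,0,0],[0.3,0,0,-1,0,0,0],[0.3,0,0,-1,0,0,0],[0.3,0,0,-1,0,0,0],[0.3,0,0,-1,0,0,0]]])

```text
clock: 13.05
tool_pos: [0.57, 0.2016, 0.2433]
orientation: [-0.0, 0.207, 0.978, -0.0]
contact_force: [0.5, 0.3, -2.0]
opening: 0.0394
grip_force: 55.9
```

drive_tool(rows=[[[0.3,0,0,-1,0,0,0],[0.3,0,0,-0.8,0,0,0]]])

```text
clock: 13.3
tool_pos: [0.5702, 0.2016, 0.2977]
orientation: [0.0, 0.208, 0.978, 0.0]
contact_force: [1.4, -0.5, -2.3]
opening: 0.0396
grip_force: 56.0
```

```bash
cat >> h.py <<'E'
e=np.array([.9455,.324,0]);f=np.array([-.324,.9455,0]);zz=np.array([0,0,1.])
sl=.42; N=-np.sin(sl)*e+np.cos(sl)*zz; X=np.cos(sl)*e+np.sin(sl)*zz
L=.3895*e-.348*f+.0887*zz
RS=R.from_matrix(np.c_[X,-f,-N])
E
python3 - <<'E'
from h import *
np.set_printoptions(suppress=True)
t=now();print(t[0],get_obs()['opening'],get_obs()['contact_force'])
im,W=look('top');Z=W[...,2]; x=t[1].apply([1,0,0]); y=t[1].apply([0,1,0])
D=W-t[0]; a=D@x; b=D@y; m=(a>.06)&(a<.16)&(abs(b)<.03)&(Z>.2)&(Z<.36)
print('handle end along tool x',np.percentile(a[m],[50,98,99.5]),'y centre',np.median(b[m]),m.sum(),'should be .121')
T=L+.1719*N; print('target',T)
g=(np.array([T[0],T[1],t[0][2]]),down(18.9))
rows=plan(t,g,20); rows=np.vstack(rows); print(rows)
E
```

```text
[0.57016485 0.20161803 0.29768339] 0.03960557655027149 [ 1.40422812 -0.51350399 -2.30149855]Traceback (most recent call last):
  File "<stdin>", line 6, in <module>
    return _quantile_unchecked(
        a, q, axis, out, overwrite_input, method, keepdims, weights)
    return _ureduce(a,
                    func=_quantile_ureduce_func,
    ...<5 lines>...
                    overwrite_input=overwrite_input,
                    method=method)
    r = func(a, **kwargs)
    result = _quantile(arr,
                       quantiles=q,
    ...<2 lines>...
                       out=out,
                       weights=wgt)
    slices_having_nans = np.isnan(arr[-1, ...])
                                  ~~~^^^^^^^^^
IndexError: index -1 is out of bounds for axis 0 with size 0
```

Run:
```python
from h import *
np.set_printoptions(suppress=True)
t=now();T=L+.1719*N; print('target',T)
print(plan(t,(np.array([T[0],T[1],t[0][2]]),down(18.9)),20))
```

```text
target [ 0.41475035 -0.22554646  0.24565999]
[[-0.05 -0.76 -0.    0.   -0.    0.86]
 [-0.14 -0.75 -0.    0.   -0.    0.86]
 [-0.23 -0.72 -0.    0.   -0.    0.86]
 [-0.31 -0.69 -0.    0.   -0.    0.86]
 [-0.39 -0.65 -0.    0.   -0.    0.86]
 [-0.47 -0.6  -0.    0.   -0.    0.86]
 [-0.54 -0.54 -0.    0.   -0.    0.86]
 [-0.6  -0.47 -0.    0.   -0.    0.86]
 [-0.65 -0.39 -0.    0.   -0.    0.86]
 [-0.69 -0.31 -0.    0.   -0.    0.86]
 [-0.72 -0.23 -0.    0.   -0.    0.86]
 [-0.75 -0.14 -0.    0.   -0.    0.86]
 [-0.76 -0.05 -0.    0.   -0.    0.86]
 [-0.76  0.04 -0.    0.   -0.    0.86]
 [-0.75  0.13 -0.    0.   -0.    0.86]
 [-0.73  0.22  0.    0.   -0.    0.86]
 [-0.7   0.3   0.    0.   -0.    0.86]
 [-0.65  0.38  0.    0.   -0.    0.86]
 [-0.6   0.46  0.    0.   -0.    0.86]
 [-0.54  0.53  0.    0.   -0.    0.86]]
```

drive_tool(rows=[[[0.3,-0.05,-0.76,0,0,0,0.86],[0.3,-0.14,-0.75,0,0,0,0.86],[0.3,-0.23,-0.72,0,0,0,0.86],[0.3,-0.31,-0.69,0,0,0,0.86],[0.3,-0.39,-0.65,0,0,0,0.86]]])

```text
clock: 13.98
tool_pos: [0.5302, 0.0942, 0.2955]
orientation: [-0.0, 0.489, 0.872, -0.0]
contact_force: [0.2, -0.8, -2.5]
opening: 0.0397
grip_force: 56.0
```

drive_tool(rows=[[[0.3,-0.47,-0.6,0,0,0,0.86],[0.3,-0.54,-0.54,0,0,0,0.86],[0.3,-0.6,-0.47,0,0,0,0.86],[0.3,-0.65,-0.39,0,0,0,0.86],[0.3,-0.69,-0.31,0,0,0,0.86]]])

```text
clock: 14.6
tool_pos: [0.4909, -0.0129, 0.2955]
orientation: [-0.0, 0.725, 0.689, -0.0]
contact_force: [0.0, -0.3, -1.4]
opening: 0.0394
grip_force: 56.0
```

drive_tool(rows=[[[0.3,-0.72,-0.23,0,0,0,0.86],[0.3,-0.75,-0.14,0,0,0,0.86],[0.3,-0.76,-0.05,0,0,0,0.86],[0.3,-0.76,0.04,0,0,0,0.86],[0.3,-0.75,0.13,0,0,0,0.86]]])

```text
clock: 15.22
tool_pos: [0.4512, -0.1197, 0.2955]
orientation: [-0.0, 0.896, 0.443, -0.0]
contact_force: [-0.1, 0.4, -2.1]
opening: 0.0393
grip_force: 56.0
```

drive_tool(rows=[[[0.3,-0.73,0.22,0,0,0,0.86],[0.3,-0.7,0.3,0,0,0,0.86],[0.3,-0.65,0.38,0,0,0,0.86],[0.3,-0.6,0.46,0,0,0,0.86],[0.3,-0.54,0.53,0,0,0,0.86]]])

```text
clock: 15.85
tool_pos: [0.4115, -0.2261, 0.2955]
orientation: [-0.0, 0.987, 0.158, -0.0]
contact_force: [0.6, -0.9, -1.6]
opening: 0.0393
grip_force: 56.0
```

Run:
```python
from h import *
np.set_printoptions(suppress=True)
t=now();T=L+.1719*N; print(t[0],get_obs()['joint_pos'])
print(plan(t,(T,RS),5))
```

```text
[ 0.41150215 -0.22614446  0.29547717] [-0.3467613  -0.09436088  0.71745123  1.80993154  0.06235292  1.40372274
 -0.89466701]
[[ 0.02  0.    0.33  0.    0.6  -0.02]
 [-0.01  0.    0.33  0.    0.6  -0.02]
 [-0.03  0.    0.33  0.    0.6  -0.02]
 [-0.06  0.    0.33  0.    0.6  -0.02]
 [-0.09  0.    0.32  0.    0.6  -0.02]]
```

drive_tool(rows=[[[0.3,0.02,0,0.33,0,0.6,-0.02],[0.3,-0.01,0,0.33,0,0.6,-0.02],[0.3,-0.03,0,0.33,0,0.6,-0.02],[0.3,-0.06,0,0.33,0,0.6,-0.02],[0.3,-0.09,0,0.32,0,0.6,-0.02]]])

```text
clock: 16.48
tool_pos: [0.4148, -0.2245, 0.2454]
orientation: [-0.034, 0.964, 0.163, 0.206]
contact_force: [0.2, 0.1, -2.6]
opening: 0.0395
grip_force: 56.0
```

Run:
```python
from h import *
np.set_printoptions(suppress=True)
t=now();T=L+.1719*N; o=get_obs();print(t[0],T,o['joint_pos'])
print('resid',plan(t,(T,RS),1), 'spot err (X,f,N) mm',[(t[0]+t[1].apply([0,0,.1719])-L)@q*1e3 for q in(X,f,N)])
for n in('top','scene'):
    im,W=look(n); np.savez('sc_'+n+'.npz',im=im,W=W)
    D=W-t[0]; q=t[1].inv().apply(D.reshape(-1,3)).reshape(D.shape); a,b,c=q[...,0],q[...,1],q[...,2]
    dark=im.max(-1)<70
    m=(a>.045)&(a<.16)&(abs(b)<.03)&(c>-.04)&(c<.04)
    print(n,'handle',m.sum(),np.percentile(a[m],[2,50,98,99.5]) if m.sum()>5 else '','b',np.percentile(b[m],[3,50,97]) if m.sum()>5 else '','c',np.percentile(c[m],[3,50,97])if m.sum()>5 else '')
    m=(abs(a)<.05)&(abs(b)<.05)&(c>.045)&(c<.11)
    print(n,'nose',m.sum(),[np.percentile(k[m],[2,50,98]).round(4) for k in(a,b,c)] if m.sum()>5 else '')
    if n=='scene': save('scan.png',im[130:290,190:370],4)
```

```text
[ 0.41480129 -0.22446613  0.24541343] [ 0.41475035 -0.22554646  0.24565999] [-0.32365575 -0.34988049  0.81120131  2.09589124 -0.06401808  0.99938659
 -0.71443176]
resid [[-0.01  0.03 -0.01 -0.   -0.01  0.04]] spot err (X,f,N) mm [np.float64(0.5454547391090981), np.float64(1.040615847134067), np.float64(-0.4023193019376941)]
top handle 461 [0.04741449 0.08836856 0.12505106 0.12575914] b [-0.01410076 -0.00274423  0.01307615] c [-0.0212826  -0.01687676  0.00440589]
top nose 179 [array([-0.0168,  0.0188,  0.0302]), array([-0.0308, -0.0246, -0.0013]), array([0.0458, 0.0625, 0.0873])]
scene handle 294 [0.04603562 0.09171519 0.12188497 0.1229059 ] b [-0.01012608  0.01067175  0.01785176] c [-0.01936763 -0.012493    0.01272755]
scene nose 302 [array([-0.0227,  0.0219,  0.0282]), array([-0.0234,  0.0231,  0.0368]), array([0.046 , 0.0668, 0.0901])]
```

View pics/scan.png

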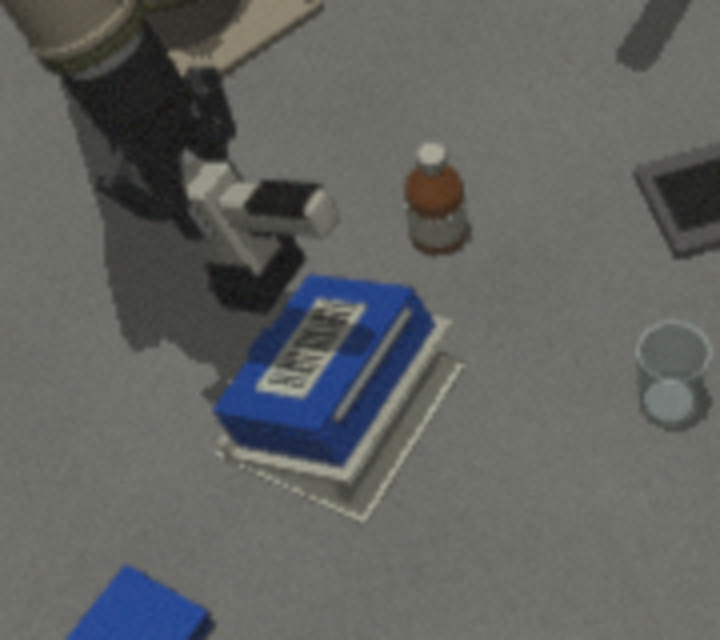

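The picture shows the scanner held over the shut lid, nose facing the label, with its wide side along it. I'll check the scanner's pitch in the jaws before the dwell.

Run:
```python
from h import *
t=now()
for n in('top','scene'):
    z=np.load('sc_'+n+'.npz');W=z['W']; q=t[1].inv().apply((W-t[0]).reshape(-1,3)).reshape(W.shape); a,b,c=q[...,0],q[...,1],q[...,2]
    m=(a>.055)&(a<.115)&(abs(b)<.011)&(c>-.026)&(c<-.008); p=np.polyfit(a[m],c[m],1); print(n,m.sum(),'pitch deg',np.degrees(np.arctan(p[0])),'c at .085',np.polyval(p,.085))
    m=(a>.045)&(a<.115)&(c>-.026)&(c<.01); 
    A=a[m];Bv=b[m]; bins=[(x,np.percentile(Bv[(A>x)&(A<x+.015)],[5,95]).mean().round(4)) for x in(.05,.065,.08,.095)]; print(bins)
    # barrel front face (-a side) and nose faces
    m=(a>-.035)&(a<-.012)&(abs(b)<.015)&(c>.0)&(c<.055); print('barrel -a face',m.sum(),np.median(a[m]) if m.sum() else '')
    m=(a>.015)&(a<.04)&(abs(b)<.02)&(c>.068)&(c<.085); print('nose +a face',m.sum(),np.median(a[m]) if m.sum() else '')
```

```text
top 212 pitch deg -0.7205172690866357 c at .085 -0.018334332899723162
[(0.05, np.float64(-0.4596)), (0.065, np.float64(-0.4594)), (0.08, np.float64(-0.4601)), (0.095, np.float64(-0.4602))]
barrel -a face 0 
nose +a face 18 0.0309271750078205
scene 80 pitch deg 0.5116938785683737 c at .085 -0.017671965836051875
[(0.05, np.float64(-0.4568)), (0.065, np.float64(-0.4565)), (0.08, np.float64(-0.4587)), (0.095, np.float64(-0.4571))]
barrel -a face 0 
nose +a face 47 0.02596974248423173
```

drive_tool(rows=[[[0.3,-0.08,0.03,0,0,0,0.03],[0.3,0,0,0,0,0,0],[0.3,0,0,0,0,0,0],[0.3,0,0,0,0,0,0],[0.3,0,0,0,0,0,0]]])

```text
clock: 17.2
tool_pos: [0.4137, -0.226, 0.245]
orientation: [-0.034, 0.965, 0.162, 0.205]
contact_force: [0.2, 0.1, -1.5]
opening: 0.0394
grip_force: 55.9
```

drive_tool(rows=[[[0.3,0,0,0,0,0,0],[0.3,0,0,0,0,0,0],[0.3,0,0,0,0,0,0],[0.3,0,0,0,0,0,0],[0.3,0,0,0,0,0,0]]])

```text
clock: 17.82
tool_pos: [0.4136, -0.2261, 0.245]
orientation: [-0.034, 0.965, 0.162, 0.205]
contact_force: [0.1, 0.3, -1.8]
opening: 0.0395
grip_force: 55.9
```

drive_tool(rows=[[[0.3,0,0,0,0,0,0],[0.3,0,0,0,0,0,0],[0.3,0,0,0,0,0,0],[0.3,0,0,0,0,0,0],[0.3,0,0,0,0,0,0]]])

```text
clock: 18.45
tool_pos: [0.4136, -0.226, 0.245]
orientation: [-0.034, 0.965, 0.162, 0.205]
contact_force: [0.6, 0.6, -0.7]
opening: 0.0395
grip_force: 55.9
```

Run:
```python
from h import *
np.set_printoptions(suppress=True)
t=now(); print('spot err mm',[round((t[0]+t[1].apply([.0025,0,.1719])-L)@q*1e3,2) for q in(X,f,N)],(RS.inv()*t[1]).as_rotvec())
up=(np.array([t[0][0],t[0][1],.297]),down(18.9)); print(plan(t,up,5))
g=(np.array([.5702,.2025,.297]),down(156.0)); print(plan(up,g,20))
```

```text
spot err mm [np.float64(0.91), np.float64(-0.13), np.float64(-0.13)] [-0.00022549 -0.00111576 -0.00209014]
[[ 0.14  0.   -0.32  0.   -0.6   0.  ]
 [ 0.11  0.   -0.33  0.   -0.6   0.  ]
 [ 0.09  0.   -0.34  0.   -0.6   0.  ]
 [ 0.06  0.   -0.34  0.   -0.6   0.  ]
 [ 0.03  0.   -0.35  0.   -0.6   0.  ]]
[[ 0.48 -0.59  0.    0.    0.   -0.86]
 [ 0.55 -0.53  0.    0.    0.   -0.86]
 [ 0.6  -0.46  0.    0.    0.   -0.86]
 [ 0.66 -0.39  0.    0.    0.   -0.86]
 [ 0.7  -0.3   0.    0.    0.   -0.86]
 [ 0.73 -0.22  0.    0.    0.   -0.86]
 [ 0.75 -0.13  0.    0.    0.   -0.86]
 [ 0.76 -0.04  0.    0.    0.   -0.86]
 [ 0.76  0.05  0.    0.    0.   -0.86]
 [ 0.75  0.14  0.    0.    0.   -0.86]
 [ 0.73  0.23  0.    0.    0.   -0.86]
 [ 0.69  0.31  0.    0.    0.   -0.86]
 [ 0.65  0.39  0.    0.    0.   -0.86]
 [ 0.6   0.47  0.    0.    0.   -0.86]
 [ 0.54  0.54  0.    0.    0.   -0.86]
 [ 0.47  0.6   0.    0.    0.   -0.86]
 [ 0.4   0.65  0.    0.    0.   -0.86]
 [ 0.32  0.69  0.    0.    0.   -0.86]
 [ 0.23  0.72  0.    0.    0.   -0.86]
 [ 0.14  0.75  0.    0.    0.   -0.86]]
```

drive_tool(rows=[[[0.3,0.14,0,-0.32,0,-0.6,0],[0.3,0.11,0,-0.33,0,-0.6,0],[0.3,0.09,0,-0.34,0,-0.6,0],[0.3,0.06,0,-0.34,0,-0.6,0],[0.3,0.03,0,-0.35,0,-0.6,0]]])

```text
clock: 19.08
tool_pos: [0.4138, -0.2259, 0.2978]
orientation: [0.001, 0.986, 0.165, -0.001]
contact_force: [-0.1, 0.2, -2.5]
opening: 0.0395
grip_force: 56.0
```

drive_tool(rows=[[[0.3,0.48,-0.59,0,0,0,-0.86],[0.3,0.55,-0.53,0,0,0,-0.86],[0.3,0.6,-0.46,0,0,0,-0.86],[0.3,0.66,-0.39,0,0,0,-0.86],[0.3,0.7,-0.3,0,0,0,-0.86]]])

```text
clock: 19.7
tool_pos: [0.453, -0.1178, 0.2973]
orientation: [0.001, 0.892, 0.451, 0.0]
contact_force: [-0.8, -0.3, -1.4]
opening: 0.0393
grip_force: 56.0
```

drive_tool(rows=[[[0.3,0.73,-0.22,0,0,0,-0.86],[0.3,0.75,-0.13,0,0,0,-0.86],[0.3,0.76,-0.04,0,0,0,-0.86],[0.3,0.76,0.05,0,0,0,-0.86],[0.3,0.75,0.14,0,0,0,-0.86]]])

```text
clock: 20.32
tool_pos: [0.4916, -0.0101, 0.2971]
orientation: [0.0, 0.719, 0.695, -0.0]
contact_force: [0.3, -0.8, -1.4]
opening: 0.0392
grip_force: 56.0
```

drive_tool(rows=[[[0.3,0.73,0.23,0,0,0,-0.86],[0.3,0.69,0.31,0,0,0,-0.86],[0.3,0.65,0.39,0,0,0,-0.86],[0.3,0.6,0.47,0,0,0,-0.86],[0.3,0.54,0.54,0,0,0,-0.86]]])

```text
clock: 20.95
tool_pos: [0.5298, 0.0975, 0.2969]
orientation: [0.0, 0.481, 0.877, -0.0]
contact_force: [1.3, -0.6, -2.5]
opening: 0.0394
grip_force: 56.0
```

drive_tool(rows=[[[0.3,0.47,0.6,0,0,0,-0.86],[0.3,0.4,0.65,0,0,0,-0.86],[0.3,0.32,0.69,0,0,0,-0.86],[0.3,0.23,0.72,0,0,0,-0.86],[0.3,0.14,0.75,0,0,0,-0.86]]])

```text
clock: 21.58
tool_pos: [0.5677, 0.2052, 0.2966]
orientation: [0.0, 0.2, 0.98, -0.0]
contact_force: [-0.2, 0.5, -2.7]
opening: 0.0397
grip_force: 56.0
```

drive_tool(rows=[[[0.3,0,0,0,0,0,0]]])

```text
clock: 21.7
tool_pos: [0.5674, 0.2063, 0.2961]
orientation: [-0.0, 0.201, 0.98, -0.001]
contact_force: [-1.4, -0.3, -2.1]
opening: 0.0397
grip_force: 56.0
```

Run:
```python
from h import *
np.set_printoptions(suppress=True)
t=now(); print(t[0],plan(t,(np.array([.5718,.2020,.1095]),down(155.8)),1))
```

```text
[0.56735163 0.20629382 0.29611551] [[-0.19 -0.07  6.22 -0.01 -0.    0.13]]
```

drive_tool(rows=[[[0.3,-0.19,-0.07,1,0,0,0.13],[0.3,0,0,1,0,0,0],[0.3,0,0,1,0,0,0],[0.3,0,0,1,0,0,0],[0.3,0,0,1,0,0,0]]])

```text
clock: 22.32
tool_pos: [0.572, 0.1989, 0.1461]
orientation: [0.0, 0.213, 0.977, -0.001]
contact_force: [0.8, 0.3, -1.5]
opening: 0.0392
grip_force: 56.1
```

drive_tool(rows=[[[0.3,0,0,0.7,0,0,0],[0.3,0,0,0.4,0,0,0],[0.3,0,0,0.1,0,0,0],[0.3,0,0,0,0,0,0]]])

```text
clock: 22.82
tool_pos: [0.5724, 0.1997, 0.1116]
orientation: [0.001, 0.212, 0.977, -0.0]
contact_force: [-0.7, -0.3, -1.2]
opening: 0.0395
grip_force: 56.0
```

drive_tool(rows=[[[0.3,0.05,0.06,0.05,0,0,0],[0.3,0,0,0.05,0,0,0],[0.3,0,0,0.02,0,0,0],[0.3,0,0,0,0,0,0]]])

```text
clock: 23.32
tool_pos: [0.5716, 0.2022, 0.1079]
orientation: [0.001, 0.211, 0.977, -0.0]
contact_force: [-0.7, 0.1, 2.9]
opening: 0.0392
grip_force: 56.2
```

drive_tool(rows=[[[0.3,0,0,0.02,0,0,0],[0.3,0,0,0,0,0,0]]])

```text
clock: 23.58
tool_pos: [0.5717, 0.2023, 0.1078]
orientation: [0.001, 0.211, 0.977, 0.0]
contact_force: [-2.2, 0.2, 9.1]
opening: 0.0394
grip_force: 56.6
```

drive_tool(rows=[[[0.6,0,0,0,0,0,0],[1,0,0,0,0,0,0],[1,0,0,0,0,0,0],[1,0,0,0,0,0,0],[1,0,0,0,0,0,0]]])

```text
clock: 24.2
tool_pos: [0.5714, 0.202, 0.1067]
orientation: [0.0, 0.212, 0.977, -0.0]
contact_force: [0.4, -0.3, 0.3]
opening: 0.0853
grip_force: 0.0
```

drive_tool(rows=[[[1,0,0,-0.5,0,0,0],[1,0,0,-1,0,0,0],[1,0,0,-1,0,0,0],[1,0,0,-1,0,0,0],[1,0,0,-1,0,0,0]]])

```text
clock: 24.82
tool_pos: [0.5714, 0.202, 0.2441]
orientation: [0.001, 0.212, 0.977, -0.0]
contact_force: [-0.4, 0.2, -0.1]
opening: 0.0855
grip_force: 0.0
```

drive_tool(rows=[[[1,0,0,-1,0,0,0],[1,0,0.5,-0.5,0,0,0],[1,0,1,0,0,0,0],[1,0,1,0,0,0,0],[1,0,1,0,0,0,0]]])

```text
clock: 25.45
tool_pos: [0.6151, 0.2986, 0.2881]
orientation: [0.001, 0.212, 0.977, -0.0]
contact_force: [-0.7, -0.6, -0.2]
opening: 0.0851
grip_force: 0.0
```

drive_tool(rows=[[[1,0,1,0,0,0,0],[1,-0.5,0.8,0,0,0,0],[1,0,1,0,0,0,0],[1,0,0.5,0,0,0,0],[1,0,0,0,0,0,0]]])

```text
clock: 26.08
tool_pos: [0.6691, 0.3826, 0.2867]
orientation: [0.0, 0.211, 0.978, -0.001]
contact_force: [0.0, -1.0, -0.0]
opening: 0.0855
grip_force: 0.0
```

Run:
```python
from h import *
np.set_printoptions(suppress=True)
im,W=look('top'); im2,W2=look('scene')
for n,w in(('top',W),('scene',W2)):
    Z=w[...,2]; d=np.hypot(w[...,0]-.571,w[...,1]-.203)
    m=cv2.morphologyEx(((d<.09)&(Z>.011)&(Z<.021)).astype(np.uint8),cv2.MORPH_OPEN,np.ones((3,3)))>0
    r=cv2.minAreaRect(w[m][:,:2].astype(np.float32)); print(n,'pad',np.round(r[0],4),np.round(r[1],4),r[2])
    d=np.hypot(w[...,0]-.53,w[...,1]-.222); p=w[(d<.085)&(Z>.1)&(Z<.15)]
    r=cv2.minAreaRect(p[:,:2].astype(np.float32)); a=np.radians(r[2]-90 if r[1][0]<r[1][1] else r[2]); 
    print(n,'scanner',np.round(r[0],4),np.round(r[1],4),r[2],'ztop',np.percentile(p[:,2],95),'origin',np.array(r[0])+.049*np.array([np.cos(a),np.sin(a)]))
    h=w@e; s=w@f; q=(abs(h-.395)<.045)&(abs(s+.346)<.07)&(Z>.05)&(Z<.15); p=w[q];nn=np.linalg.svd(p-p.mean(0),full_matrices=False)[2][2]; print('slope',np.degrees(np.arccos(abs(nn[2]))))
save('end.png',np.vstack([im[60:300,100:520],im2[90:330,160:580]]),1.2)
```

```text
top pad [0.57   0.2054] [0.1088 0.1097] 63.53745651245117
top scanner [0.5271 0.2245] [0.0408 0.1447] 65.48365020751953 ztop 0.13941889564203697 origin [0.5716384  0.20414576]
slope 23.93505558697269
scene pad [0.5819 0.1835] [0.1276 0.0871] 27.47163963317871
scene scanner [0.5274 0.2176] [0.0412 0.1471] 68.29871368408203 ztop 0.13834348557661233 origin [0.57295929 0.19949598]
slope 24.07948145553932
```

View pics/end.png

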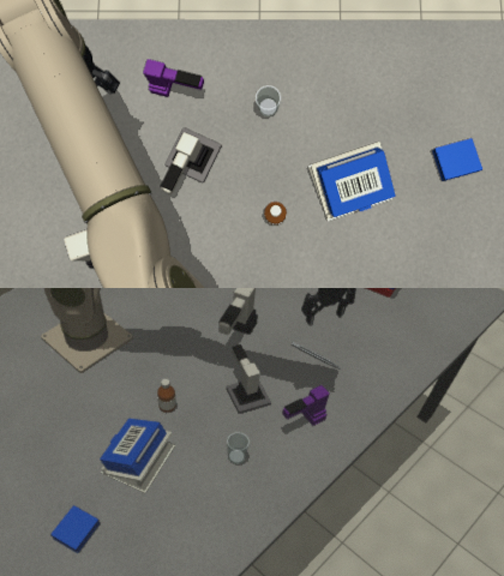

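The picture shows the lid shut at (355,183) in the top view and the scanner standing upright, nose down, on its pad at (190,155). Its origin is within about 2 mm of the pad's middle. The bystanders are where they were and the gripper is clear of everything.

```bash
python3 -c "
from workcell import *
print(finish_job())"
```

```text
the job is handed in; nothing more can be done
None
```

The job is handed in: lid shut, label scanned with a steady hold of over 1.5 s, and the scanner standing nose down within about 2 mm of the pad's middle, done in about 26 of the 67 s (the handover call returned no verdict).

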